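# Pump up the anti-spatter sprayer

### The job

Pressurise the anti-spatter sprayer standing on the welding bench: with the fingertips, push the yellow palm knob on its top down and let it spring back up, stroke after stroke, until the pressure pin beside it has come so far out that its whole green band is clear of the brass collar, and stop before any red shows. Finish with your hand off and the knob sprung back up; do not touch the pin, lift, tip or slide the sprayer, or disturb the things around it.

Things in the scene. Friction and masses are not known exactly. Their poses are not given: they have to be found in the camera images.
- sprayer: Hand pressure sprayer standing loose on the bench, about 1.6 kg: round white tank, 122 mm in diameter, 145 mm high, with a grey wrap; black head 166 mm up; black handle reaching 117 mm out along its own -y, nozzle 100 mm along +y (neither over 171 mm high). Origin: centre of its underside; z up. The pump moves on this vertical axis; the pressure pin stands 46 mm out along +x.
- knob_top (a point): Centre of the flat top of the yellow palm knob (52 mm in diameter, 20 mm thick, its flat top 40 mm across), which moves with the knob. With the plunger up it is 221 mm above the bench.
- pump_plunger (a joint): How far the plunger is pushed down, in m: 0 = up, 0.022 = down on its stop. A spring returns it as soon as it is let go: 8 N at the top, 17 N at the bottom. A full push brings the pressure pin out by about 3 mm (the first 5 mm of the push do almost nothing, then 0.18 mm per mm); on the way up the pin stays where it is. 3 to 8 full strokes are needed.
- pressure_pin (a joint): How far the pin (upright, 11 mm in diameter) has come up, in m; 0 to 0.012 at the start. At 0 only its 5 mm black tip stands above the collar. Below the tip follow 20 mm green, 6 mm bare steel, 10 mm red: all green is out from 0.020 on, red shows beyond 0.026. It never goes back in: pumping too far cannot be put right.
- pin_tip (a point): Top of the pressure pin, which moves with it: 155 mm above the bench at pin value 0, 175 mm when the green band is just fully out.
- pin_collar (a point): Centre of the top rim of the brass collar (21 mm in diameter) from which the pin comes out, fixed on the sprayer's shoulder 150 mm above the bench.
- gel_tin: Bystander: round aluminium tin of nozzle gel with a blue lid, 71 mm in diameter, 48 mm high. Origin: centre of its underside.
- magnet_square: Bystander: flat red triangular welding magnet lying on the bench, about 105 by 80 mm and 18 mm thick. Origin: on its underside, at the middle.
- bracket: Bystander: dark steel welded bracket, 130 by 85 mm, 80 mm high, with a slotted upright plate. Origin: centre of its underside.
- chipping_hammer: Bystander: chipping hammer lying on the bench, 264 mm long along its own x, head about 160 mm across at the +x end, 26 mm high. Origin: on the bench, at the middle of its length.
Not all that is in view belongs to the job. Leave any purple or turquoise look-alike of the sprayer alone.

How it is judged:
On the way:
1. the pressure pin is out so far that its whole green band is clear of the collar (value of joint pressure_pin above 0.0195 m), for 0.1 s.
At the end, for the whole second after the job is handed in: The pin is 19.5 to 26.5 mm out (all green showing, no red), the plunger is back up within 2 mm, the sprayer stands upright at rest within 30 mm of its place, and every bystander is within 30 mm of its place (value of joint pressure_pin between 0.0195 and 0.0265 m and value of joint pump_plunger below 0.002 m and angle between sprayer's own z axis and vertical below 0.05 rad and distance of each of sprayer, gel_tin, magnet_square, bracket, chipping_hammer from where it was at the start of the episode below 0.03 m and linear speed of sprayer below 0.02 m/s); the robot touches nothing.
It fails at once if red shows: the sprayer was pumped too far (value of joint pressure_pin above 0.0265 m).
It fails at once if the robot pushes or pulls on the pressure pin (contact force between pressure_pin and the fingers above 0.2 N or contact force between pressure_pin and the arm above 0.2 N).
It fails at once if the sprayer is lifted or tipped (height (world z) of sprayer above 0.012 m or angle between sprayer's own z axis and vertical above 0.2 rad).
It fails at once if the sprayer is slid out of its place (distance of sprayer from where it was at the start of the episode above 0.04 m).
It fails at once if a thing beside the sprayer is disturbed (distance of any of gel_tin, magnet_square, bracket, chipping_hammer from where it was at the start of the episode above 0.03 m).
It also fails if it takes over 58 s, if anything falls off the work surface, if the arm or the gripper's body presses on something with over 40 N, if the wrist force passes 120 N, or if a joint passes its speed limit or range.

### The arm

A 7-joint arm with a two-finger parallel gripper is mounted at the origin on the work surface. World frame = base frame: x ahead of the robot, y to its left, z up, the work surface at z = 0. Lengths are in m, angles in rad, forces in N, time in s.
With the tool pointing down it reaches from about 0.35 to 0.9 m from the base axis. Payload 8.1 kg.
Tool frame: the origin (TCP) lies on the centre line of the jaws, within the pads' length; the fingertips stand 17 mm ahead of it and the grasp point (between the pads) lies 2 mm behind it; z points along the fingers, y is the direction in which the jaws open and shut (so a half turn about z gives the same grasp; the last joint's range is limited). The gripper opens to 92 mm and grips with 3 to 60 N. Pads are 19 mm wide; open, the fingers measure 130 mm over their backs; the gripper's body (75 mm by 190 mm) begins 47 mm behind the grasp point.
Start: joints at [-1.322, 0.434, 0.025, 1.573, -0.012, 1.134, -0.075], TCP at [0.215, 0.587, 0.244] pointing down, gripper open.
Joint ranges: [-2.62, 2.62], [-0.44, 2.09], [-1.27, 1.32], [0.08, 2.57], [-1.32, 4.46], [0.12, 2], [-2.74, 2.74]. Speed limits (rad/s): [2.22, 2.22, 3.01, 3.01, 3.14, 3.14, 3.14].

### API

Orientations are given as a rotation vector (axis times angle).
In Python, from cell import arm gives the robot as it stands.
- The arm moves only by the shell command python3 -m creep 'ROWS' [FORCE]. ROWS is JSON, a list that holds one entry, the list of rows, each a list of 7 numbers: the shift along the world's x, y, z in cm, then the turn, a rotation vector about the world's x, y, z in degrees, then the opening, from -1 (shut) to 1 (fully open), so that 0 is half open. In form: [[[tx, ty, tz, ax, ay, az, jaw], ...]]. A call has 1 to 5 rows; each row is the pose to reach, as a shift and turn from the pose commanded when the call began; what a row does not reach only later rows make up. A row lasts 1/10 s, in which the tool goes at most 50 mm and 8.59 degrees, less where a joint would pass 70% of its speed; a pose out of reach is approached as far as the arm can. A call with a gripper value outside its range is refused whole. The fingers move at their own pace and stop on an object; FORCE is the grip in N (left out, the last holds). Time passes only in rows, so rows that repeat a pose let the fingers close. It gives the time, the measured TCP pose, the force and the opening at its end, in the units of the state.
- arm.observe(): the state, without advancing time (a new reading comes with each control period).
- arm.get_image(name): name is "scene" or "top"; returns the picture (420x560x3 uint8, red, green, blue); there is no depth.
- arm.camera_model(name): a dict with "vfov" (degrees; the focal length in pixels is half the picture's height over the tangent of half this angle, whatever the lens; pixels are square), "cx", "cy" (the principal point, pixels), "cam_to_world" (4x4, takes a point from camera to world coordinates). Camera axes: x right, y down, z forward; pixel columns grow to the right and rows downward; lengths in m; the calibration is good to about 2 mm. A picture is of the moment at which its call begins. camera_model takes no time and is no camera call.
- arm.sign_off(): hands the job in, once; it reports no verdict.
The state is a dict: "clock": time; "joints": joint angles; "dq": joint speeds; "joint_efforts": joint torques, N m; "position": TCP position; "ee_rot": TCP orientation; "force": force on the tool from outside, world axes, zero at the start; "ft_torque": the same for the moment, N m; "width": opening from 0.0 (shut) to 1.0 (fully open).
Only numpy, scipy, OpenCV 4.12 (cv2) and the standard library are available. Lean on these libraries where they do the work, as an engineer would, in place of code of your own. Each camera call takes 0.05 s, during which the arm holds its last target.

## Working session

There is one attempt and no reset: what is moved stays moved. The work goes in short steps, Python scripts to look and compute and a shell command to move; the robot and the scene stay as the last step left them, time stands still between calls to the robot, and variables do not carry over. Pictures are saved under pics/ and viewed, and the job is handed in when it is done.

```bash
mkdir -p pics; ls; python3 - <<'E'
from cell import arm
import cv2
for n in("scene","top"):
    im=arm.get_image(n); cv2.imwrite(f"pics/{n}0.png",im[:,:,::-1]); m=arm.camera_model(n); print(n,m)
o=arm.observe();print(o)
E
```

```text
pics
scene {'vfov': 47.84085587299305, 'cx': 274.30559735877506, 'cy': 210.97376341950815, 'cam_to_world': array([[ 0.45299187,  0.61423916, -0.64614907,  1.27094999],
       [ 0.89140821, -0.30086736,  0.33892512, -0.36610097],
       [ 0.01377592, -0.72951291, -0.6838283 ,  0.95500113],
       [ 0.        ,  0.        ,  0.        ,  1.        ]])}
top {'vfov': 50.40337828662349, 'cx': 282.8413886282149, 'cy': 215.04779805890416, 'cam_to_world': array([[-0.00877774, -0.98842434,  0.15146045,  0.32195774],
       [-0.99968601,  0.01222911,  0.02187088,  0.03070946],
       [-0.02346994, -0.15122091, -0.98822133,  1.33038683],
       [ 0.        ,  0.        ,  0.        ,  1.        ]])}
{'clock': 0.1, 'joints': array([-1.32160146,  0.43514525,  0.02499322,  1.57401424, -0.01159138,
        1.13400102, -0.07511939]), 'dq': array([-0.00120775, -0.00220244,  0.00075151, -0.00201347,  0.00018032,
       -0.00215661,  0.00104886]), 'joint_efforts': array([ 3.41314088e-03, -6.69119596e+01,  9.88342054e-01, -3.15142679e+01,
       -6.04368397e-02,  3.73856595e-02,  4.98876307e-05]), 'position': array([0.21527444, 0.58628687, 0.24302553]), 'ee_rot': array([-5.49893832e-01, -3.09298540e+00,  2.22908512e-03]), 'force': array([ 0.30574531, -0.68064637, -1.18315773]), 'ft_torque': array([ 0.00409597, -0.00611157,  0.02680622]), 'width': 0.998297602326798}
```

View pics/scene0.png

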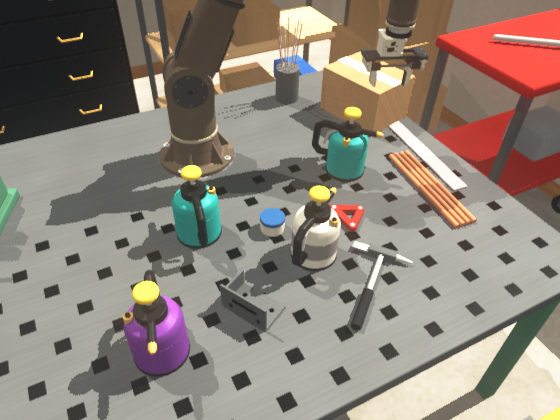

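View pics/top0.png

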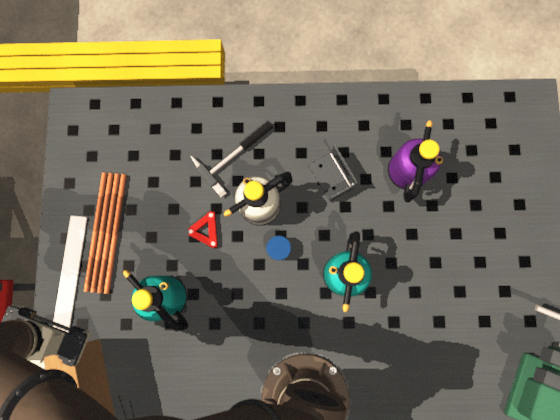

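The sprayer lookalikes are: white in the scene view at (316,235) and top view at (257,198); teal at top (348,275) and (160,298); purple at top (414,163). By the description I choose the white one with the grey wrap, and check it in a crop.

```bash
cat > h.py <<'E'
import numpy as np,cv2
from cell import arm
def ray(n,u,v):
    m=arm.camera_model(n);f=210/np.tan(np.radians(m["vfov"]/2));T=np.array(m["cam_to_world"])
    d=T[:3,:3]@np.array([(u-m["cx"])/f,(v-m["cy"])/f,1]);return T[:3,3],d/np.linalg.norm(d)
def onz(n,u,v,z):
    o,d=ray(n,u,v);return o+d*(z-o[2])/d[2]
def proj(n,p):
    m=arm.camera_model(n);f=210/np.tan(np.radians(m["vfov"]/2));T=np.array(m["cam_to_world"])
    c=T[:3,:3].T@(np.array(p)-T[:3,3]);return f*c[0]/c[2]+m["cx"],f*c[1]/c[2]+m["cy"]
def tri(a,b):
    (o1,d1),(o2,d2)=a,b
    A=np.stack([d1,-d2],1);s=np.linalg.lstsq(A,o2-o1,rcond=None)[0]
    p,q=o1+s[0]*d1,o2+s[1]*d2;return (p+q)/2,np.linalg.norm(p-q)
def yellow(im,box):
    x0,y0,x1,y1=box;h=cv2.cvtColor(im[y0:y1,x0:x1],cv2.COLOR_RGB2HSV)
    m=cv2.inRange(h,(22,150,120),(35,255,255))
    k,l,s,c=cv2.connectedComponentsWithStats(m);i=1+np.argmax(s[1:,4]);return c[i]+[x0,y0],s[i]+[x0,y0,0,0,0]
E
python3 - <<'E'
from h import *
s=cv2.imread("pics/scene0.png");t=cv2.imread("pics/top0.png")
a=cv2.resize(s[170:280,270:370],(400,440),interpolation=cv2.INTER_CUBIC)
b=cv2.resize(t[160:240,210:310],(400,320),interpolation=cv2.INTER_CUBIC)
o=np.zeros((440,800,3),np.uint8);o[:,:400]=a;o[:320,400:]=b;cv2.imwrite("pics/crop0.png",o)
cs,ss=yellow(s[:,:,::-1].copy(),(295,175,345,215));ct,st=yellow(t[:,:,::-1].copy(),(235,170,275,210))
print(cs,ss,ct,st)
p,e=tri(ray("scene",*cs),ray("top",*ct));print(p,e)
print(onz("top",*ct,.214),onz("scene",*cs,.211))
E
```

```text
[317.39795918 196.54081633] [309 185  21  17  98] [253.37847222 190.125     ] [244 181  20  20 288]
[0.55953992 0.12800257 0.20065907] 0.007547041172606402
[0.55847247 0.13021634 0.214     ] [0.5682897  0.11751772 0.211     ]
```

View pics/crop0.png

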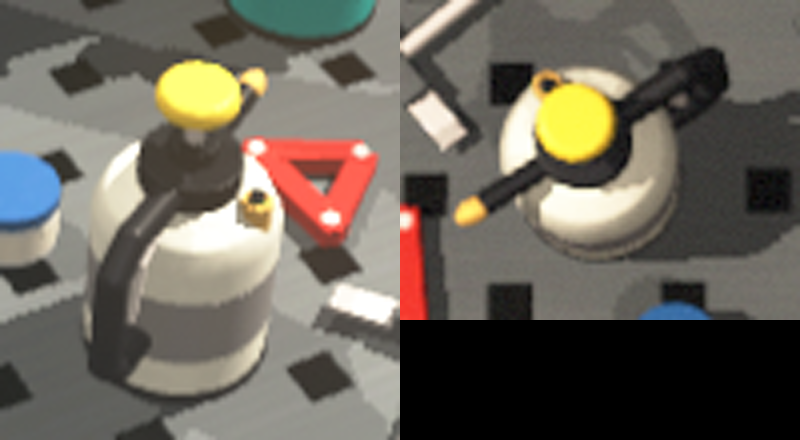

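The crop confirms the white tank with grey wrap: knob at scene ≈(319.7,193.7) and top ≈(253.5,190), collar at crop (257,205). The scene mask missed the knob's bright part, so I refine it.

```bash
sed -i 's/(22,150,120),(35,255,255)/(22,110,110),(35,255,255)/' h.py; python3 - <<'E'
from h import *
s=cv2.imread("pics/scene0.png")[:,:,::-1].copy();t=cv2.imread("pics/top0.png")[:,:,::-1].copy()
cs,ss=yellow(s,(295,175,329+5,215));ct,st=yellow(t,(235,170,275,210))
print(cs,ss,ct,st)
c1=(319.7,193.7)
print(tri(ray("scene",*c1),ray("top",*ct)))
print(onz("top",*ct,.216),onz("scene",*c1,.211))
# collar: top view crop (546,82)->, scene (257,203)
print("collar",onz("top",210+146/4,160+82/4,.150),onz("scene",270+257/4,170+200/4,.152))
# handle end (top), nozzle tip
print("nozzle",onz("top",210+70/4,160+211/4,.165),"handle",onz("top",210+310/4,160+65/4,.16))
for q,z in(((0.558,.130),.22),): print(proj("scene",(*q,z)),proj("top",(*q,z)))
# bystanders approx
for n,u,v,z in(("tin",278,247,.048),("magnet",207,229,.018),("bracket",335,172,.04),("hamhead",208,172,.02)):print(n,onz("top",u,v,z))
E
```

```text
[318.92413793 193.19655172] [309 185  21  17 290] [253.19666667 190.07666667] [244 181  20  20 300]
(array([0.55943129, 0.13044161, 0.20822566]), np.float64(0.0016857326437117986))
[0.55818106 0.13050319 0.216     ] [0.56184613 0.12775928 0.211     ]
collar [0.59894602 0.15465571 0.15      ] [0.60514119 0.14853504 0.152     ]
nozzle [0.50855408 0.20327636 0.165     ] handle [0.60672658 0.04315493 0.16      ]
(np.float64(319.9753854324856), np.float64(189.63760905788854)) (np.float64(253.25389442534438), np.float64(189.8190299019312))
tin [0.42567542 0.07383997 0.048     ]
magnet [0.48391987 0.28570873 0.018     ]
bracket [ 0.64679028 -0.09637259  0.04      ]
hamhead [0.65747301 0.28523987 0.02      ]
```

Knob is at about (0.559, 0.130), and the pin is at about (0.597, 0.155), away from the fingers' footprint. First I raise the tool and shut the jaws, then travel.

```bash
python3 -m creep '[[[0,0,3,0,0,0,-1],[0,0,7,0,0,0,-1],[0,0,9,0,0,0,-1],[3,-4,9,0,0,0,-1],[6,-8,9,0,0,0,-1]]]' 20
python3 -m creep '[[[2.9,-3.8,0,0,0,0,-1],[5.8,-7.6,0,0,0,0,-1],[8.7,-11.4,0,0,0,0,-1],[11.6,-15.2,0,0,0,0,-1],[14.4,-19,0,0,0,0,-1]]]'
```

```text
clock: 0.6
position: [0.2751, 0.5067, 0.3338]
ee_rot: [0.545, 3.094, 0.001]
force: [0.9, -0.7, -0.8]
width: 0.616
clock: 1.1
position: [0.4202, 0.3148, 0.3336]
ee_rot: [-0.55, -3.093, 0.0]
force: [1.0, -0.1, 1.0]
width: 0.182
```

```bash
python3 -m creep '[[[2.8,-3.8,0,0,0,0,-1],[5.6,-7.6,0,0,0,0,-1],[8.4,-11.3,0,0,0,0,-1],[11.2,-15,0,0,0,0,-1],[13.9,-18.5,0,0,0,0,-1]]]'
python3 -m creep '[[[0,0,-4,0,0,0,-1],[0,0,-7,0,0,0,-1],[0,0,-8,0,0,0,-1],[0,0,-8,0,0,0,-1]]]'
python3 - <<'E'
from h import *
o=arm.observe();print(o["position"],o["width"],o["force"])
s=arm.get_image("scene")[:,:,::-1];t=arm.get_image("top")[:,:,::-1]
a=cv2.resize(s[150:270,270:370],(400,480),interpolation=cv2.INTER_CUBIC)
b=cv2.resize(t[140:240,210:310],(400,400),interpolation=cv2.INTER_CUBIC)
o=np.zeros((480,800,3),np.uint8);o[:,:400]=a;o[:400,400:]=b;cv2.imwrite("pics/crop1.png",o)
E
```

```text
clock: 1.6
position: [0.5591, 0.1298, 0.3336]
ee_rot: [-0.55, -3.093, 0.0]
force: [-0.0, 0.8, 0.1]
width: 0.003
clock: 2.0
position: [0.5575, 0.1317, 0.2525]
ee_rot: [-0.549, -3.091, 0.002]
force: [-0.7, 0.1, 0.5]
width: 0.003
[0.55748181 0.13173231 0.25253571] 0.002521031435831924 [-0.69754777  0.08649074  0.52927145]
```

View pics/crop1.png

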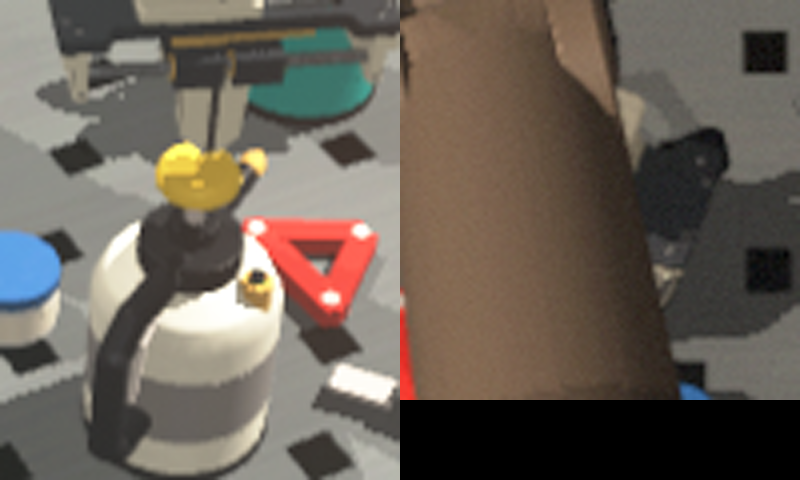

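```bash
python3 - <<'E'
from h import *
from scipy.spatial.transform import Rotation as R
o=arm.observe();M=R.from_rotvec(o["ee_rot"]).as_matrix();print(M.round(3))
tip=o["position"]+M@[0,0,.017];print(tip)
for p in(tip,tip+M@[0,.019,0],tip-M@[0,.019,0],tip+M@[0.0095,0,0],tip-M@[.0095,0,0]):
    u,v=proj("scene",p);print((u-270)*4,(v-150)*4)
print(onz("scene",323,187.5,tip[2]))
E
```

```text
[[-0.939  0.344  0.001]
 [ 0.344  0.939  0.   ]
 [-0.001  0.001 -1.   ]]
[0.55890223 0.13218985 0.2379399 ]
206.28994968713414 135.30791547788112
237.84893091381264 133.1799449425323
174.62868262522352 137.44278297996038
203.24024957244728 125.11619254036577
209.37736185794574 145.62566747168853
[0.5718957  0.12825023 0.2379399 ]
```

```bash
python3 - <<'E'
import cv2
from h import *
s=arm.get_image("scene")[:,:,::-1]
cv2.imwrite("pics/c2.png",cv2.resize(s[165:215,295:345],(600,600),interpolation=cv2.INTER_CUBIC))
E
```

```text
(no output)
```

View pics/c2.png

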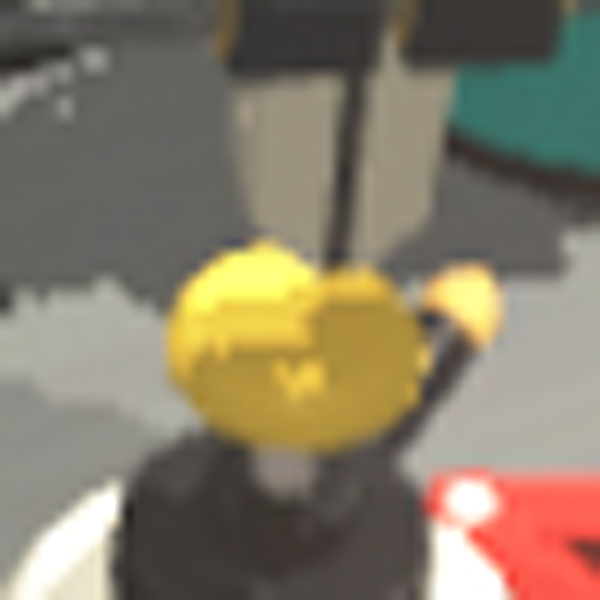

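The fingertips sit above the knob but about 5–6 mm to image-right of its centre (jaw gap at crop x≈335, knob centre at x≈299). I shift to centre them, then touch down.

```bash
python3 -m creep '[[[-0.1,-0.5,0,0,0,0,-1],[-0.1,-0.5,0,0,0,0,-1],[-0.1,-0.5,0,0,0,0,-1]]]'
python3 - <<'E'
import cv2
from h import *
print(arm.observe()["position"])
s=arm.get_image("scene")[:,:,::-1]
cv2.imwrite("pics/c3.png",cv2.resize(s[165:215,295:345],(600,600),interpolation=cv2.INTER_CUBIC))
E
```

```text
clock: 2.45
position: [0.5576, 0.1266, 0.2544]
ee_rot: [0.55, 3.092, 0.001]
force: [0.2, -0.2, -1.0]
width: 0.007
[0.55760886 0.12655572 0.2544404 ]
```

View pics/c3.png

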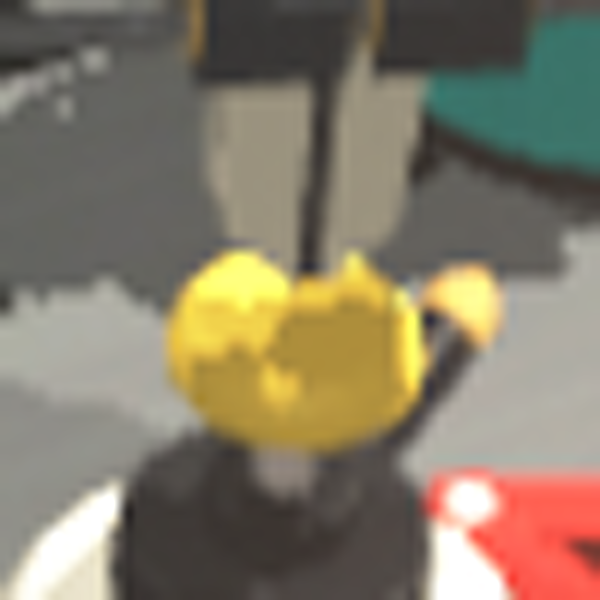

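Now centred (gap at x≈308). First gentle stroke, watching force.

```bash
python3 -m creep '[[[0,0,-0.8,0,0,0,-1],[0,0,-1.4,0,0,0,-1],[0,0,-1.8,0,0,0,-1],[0,0,-2.2,0,0,0,-1],[0,0,-2.2,0,0,0,-1]]]'
python3 -m creep '[[[0,0,-0.5,0,0,0,-1],[0,0,-1,0,0,0,-1],[0,0,-1.3,0,0,0,-1],[0,0,-1.3,0,0,0,-1]]]'
python3 - <<'E'
import cv2
from h import *
o=arm.observe();print(o["position"],o["force"])
s=arm.get_image("scene")[:,:,::-1]
cv2.imwrite("pics/c4.png",cv2.resize(s[165:265,275:375],(600,600),interpolation=cv2.INTER_CUBIC))
E
```

```text
clock: 3.0
position: [0.5573, 0.1268, 0.2317]
ee_rot: [-0.55, -3.093, -0.0]
force: [-2.4, -1.0, 10.8]
width: 0.006
clock: 3.4
position: [0.5573, 0.1268, 0.2194]
ee_rot: [0.55, 3.093, 0.001]
force: [-5.4, -0.5, 15.9]
width: 0.006
[0.55734786 0.1268051  0.21937961] [-5.39837164 -0.51803816 15.8871274 ]
```

View pics/c4.png

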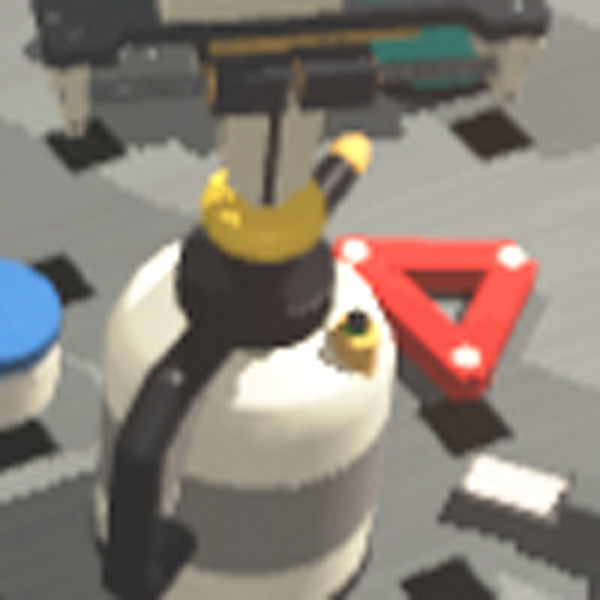

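The knob is going down at 16 N with a 5 N side pull, and a thread of green shows on the pin (crop 355,325). The fingertips sit a little too far back on the knob, so I finish this stroke, release, then re-centre.

```bash
python3 -m creep '[[[0,0,-0.3,0,0,0,-1],[0,0,-0.5,0,0,0,-1],[0,0,-0.5,0,0,0,-1]]]'
python3 -m creep '[[[0,0,1,0,0,0,-1],[0,0,2,0,0,0,-1],[0,0,3,0,0,0,-1],[0.4,-0.2,3.5,0,0,0,-1],[0.4,-0.2,3.5,0,0,0,-1]]]'
python3 - <<'E'
import cv2
from h import *
o=arm.observe();print(o["position"],o["force"])
s=arm.get_image("scene")[:,:,::-1]
cv2.imwrite("pics/c5.png",cv2.resize(s[165:240,285:360],(600,600),interpolation=cv2.INTER_CUBIC))
E
```

```text
clock: 3.75
position: [0.5576, 0.1268, 0.2162]
ee_rot: [0.55, 3.092, 0.003]
force: [-9.8, -2.4, 28.6]
width: 0.007
clock: 4.25
position: [0.5621, 0.1244, 0.2489]
ee_rot: [0.55, 3.092, 0.0]
force: [0.1, 0.8, 0.3]
width: 0.003
[0.56214196 0.12435322 0.24889981] [0.07507331 0.80036846 0.32177698]
```

View pics/c5.png

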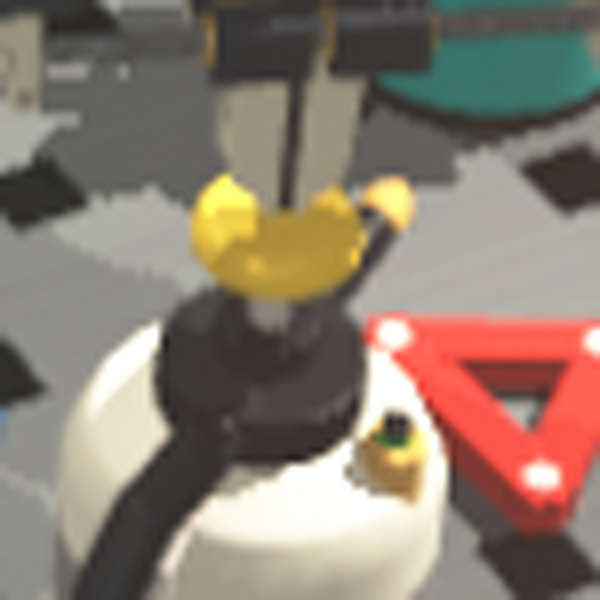

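```bash
cat >> h.py <<'E'
def pinrow():
    for v in(0,5,10,15,20,25): print(v,np.round(proj("scene",(.599,.153,.155+v/1000)),1))
E
python3 - <<'E'
from h import *
pinrow(); print(proj("scene",(.599,.153,.150)))
E
python3 -m creep '[[[0,0,-1.2,0,0,0,-1],[0,0,-2.2,0,0,0,-1],[0,0,-3.1,0,0,0,-1],[0,0,-3.5,0,0,0,-1],[0,0,-3.5,0,0,0,-1]]]'
python3 -m creep '[[[0,0,1.5,0,0,0,-1],[0,0,3,0,0,0,-1],[0,0,3.4,0,0,0,-1]]]'
```

```text
0 [334.6 217. ]
5 [334.8 215.5]
10 [335. 214.]
15 [335.2 212.5]
20 [335.4 211. ]
25 [335.6 209.5]
(np.float64(334.37378296019), np.float64(218.45516051292367))
clock: 4.8
position: [0.5624, 0.1248, 0.2161]
ee_rot: [0.55, 3.09, 0.003]
force: [-7.1, -2.0, 32.9]
width: 0.002
clock: 5.1
position: [0.5617, 0.1248, 0.2479]
ee_rot: [0.55, 3.092, 0.001]
force: [-0.1, 0.1, 0.3]
width: 0.005
```

```bash
cat >> h.py <<'E'
def pin(name,z=16):
    s=np.mean([arm.get_image("scene")[:,:,::-1].astype(float) for _ in range(3)],0).astype(np.uint8)
    cv2.imwrite("pics/full_"+name,s)
    c=s[200:232,318:352];cv2.imwrite("pics/"+name,cv2.resize(c,None,fx=z,fy=z,interpolation=cv2.INTER_NEAREST))
    rgb=s[206:226,333:338,::-1].astype(int)
    for i,r in enumerate(rgb):print(206+i,' '.join('%3d,%3d,%3d'%tuple(p) for p in r))
E
python3 -c "
from h import *
pin('p2.png')"
```

```text
206 255,255,254 255,255,254 255,253,248 255,166,148 255, 96, 83
207 255,254,252 255,254,252 255,248,239 255,168,149 255, 98, 83
208 255,219,199 255,219,199 255,162,143 255,111, 96 255, 98, 84
209 255,239,218 255, 99, 85 255, 96, 82 255, 99, 85 255, 96, 84
210 255,255,254 255,188,162 254, 90, 78 255, 95, 83 255, 95, 84
211 255,255,255 255,255,252 254,181,158 254, 89, 78 254, 90, 78
212 255,255,255 255,255,255 255,255,253 254,174,151 253, 86, 75
213 255,255,255 255,255,255 255,255,255 255,255,251 245, 78, 68
214 255,255,253 255,255,253 255,255,254 255,255,254 233,161,141
215 224,216,188 181,171,151 211,202,177 251,248,232 255,254,248
216  71, 63, 60  75, 67, 65  75, 68, 65 206,195,169 255,255,253
217  64, 55, 52  71, 63, 61  71, 63, 60 174,161,134 255,254,244
218  59, 73, 49  63, 63, 52  64, 72, 53 175,149,100 255,253,216
219  58,102, 51  59, 96, 51  69,110, 55 191,177, 86 255,249,155
220  80,115, 57  75,120, 58 114,152, 69 222,215,101 255,248,148
221 195,160, 85 246,215,108 248,222,112 251,229,118 255,241,138
222 207,159, 87 250,218,114 251,220,116 239,193,102 244,207,121
223 155,120, 71 180,138, 79 190,147, 83 160,124, 73 220,182,124
224 152,117, 70 154,119, 71 154,118, 71 166,127, 75 222,185,130
225 152,118, 70 153,118, 71 155,119, 72 170,130, 76 224,190,138
```

View pics/p2.png

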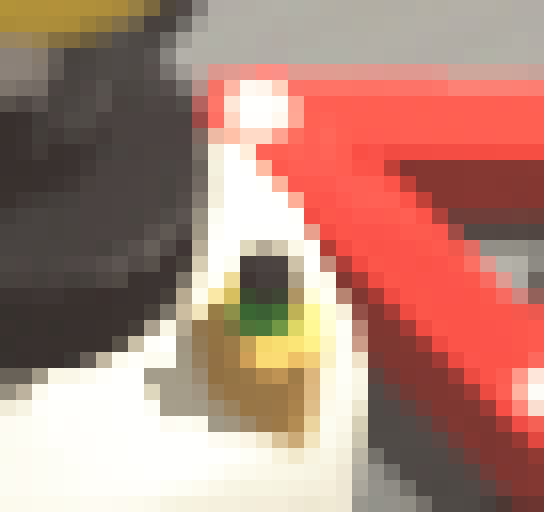

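```bash
python3 -c "
import cv2
for f in('pics/scene0.png',):
  s=cv2.imread(f)[:,:,::-1]
  for r in range(213,224):print(r,' '.join('%3d,%3d,%3d'%tuple(p) for p in s[r,333:338]))"
python3 -m creep '[[[0,0,-1.5,0,0,0,-1],[0,0,-2.5,0,0,0,-1],[0,0,-3.2,0,0,0,-1],[0,0,-3.4,0,0,0,-1],[0,0,-3.4,0,0,0,-1]]]'
python3 -m creep '[[[0,0,1.5,0,0,0,-1],[0,0,3,0,0,0,-1],[0,0,3.4,0,0,0,-1]]]'
python3 -c "
from h import *
pin('p3.png')"
```

```text
213 255,255,255 255,255,255 255,255,255 255,254,250 254, 95, 80
214 255,255,255 255,255,255 255,255,255 255,255,255 246,165,143
215 255,255,255 255,255,255 255,255,255 255,255,255 255,254,247
216 254,254,247 255,254,248 255,255,254 255,255,255 255,255,255
217 177,167,146 180,170,149 226,218,190 255,255,250 255,255,254
218  82, 73, 65  84, 76, 67  92, 80, 70 212,179,132 255,255,237
219  75, 66, 58  82, 73, 66  95, 83, 72 193,148, 87 255,248,154
220  89, 85, 58  83, 80, 60 111,116, 71 222,209,102 255,247,146
221 194,154, 85 245,206,107 246,212,109 250,233,120 255,240,137
222 206,159, 88 250,217,113 250,219,115 239,192,103 243,206,120
223 156,122, 72 179,139, 80 190,149, 85 162,126, 75 219,182,124
clock: 5.75
position: [0.5622, 0.1249, 0.2161]
ee_rot: [0.55, 3.091, 0.003]
force: [-7.9, -1.3, 33.2]
width: 0.007
clock: 6.05
position: [0.5616, 0.1248, 0.248]
ee_rot: [0.55, 3.093, 0.0]
force: [-0.3, 0.2, 0.6]
width: 0.006
206 255,255,254 255,255,254 255,253,248 255,166,148 255, 96, 83
207 255,254,252 255,254,252 255,248,239 255,167,149 255, 97, 83
208 255,219,199 255,218,200 255,162,144 255
[... 408 characters left out ...]
 109,102, 94  76, 67, 65  76, 67, 66 150,133,119 243,225,201
216  63, 54, 51  70, 61, 59  71, 63, 61 166,156,137 253,250,237
217  58, 73, 49  61, 61, 50  62, 70, 52 173,175,135 255,255,245
218  58,102, 51  59, 96, 51  59,103, 52 175,175,103 255,254,218
219  59,113, 53  60,116, 54  69,125, 56 192,186, 87 255,249,155
220  80,115, 58  74,120, 58 114,151, 70 222,215,101 255,248,148
221 194,159, 84 246,216,109 248,221,112 251,229,118 255,241,138
222 207,159, 87 250,218,114 251,220,116 240,193,103 244,207,121
223 154,120, 70 179,138, 79 190,148, 83 160,124, 73 220,182,124
224 151,117, 69 154,118, 71 155,119, 71 166,127, 75 221,185,130
225 152,118, 70 153,118, 71 154,119, 71 170,131, 76 224,190,138
```

Stroke 3: the pin moved up exactly 1 px (~3.1 mm), with green ≈10.5 mm showing. Three more strokes, then look.

```bash
for i in 1; do :; done
python3 -m creep '[[[0,0,-1.5,0,0,0,-1],[0,0,-2.5,0,0,0,-1],[0,0,-3.2,0,0,0,-1],[0,0,-3.4,0,0,0,-1],[0,0,-3.4,0,0,0,-1]]]'
python3 -m creep '[[[0,0,1.5,0,0,0,-1],[0,0,3,0,0,0,-1],[0,0,3.4,0,0,0,-1]]]'
python3 -m creep '[[[0,0,-1.5,0,0,0,-1],[0,0,-2.5,0,0,0,-1],[0,0,-3.2,0,0,0,-1],[0,0,-3.4,0,0,0,-1],[0,0,-3.4,0,0,0,-1]]]'
python3 -m creep '[[[0,0,1.5,0,0,0,-1],[0,0,3,0,0,0,-1],[0,0,3.4,0,0,0,-1]]]'
python3 -c "
from h import *
pin('p5.png')"
```

```text
clock: 6.7
position: [0.5621, 0.1249, 0.2161]
ee_rot: [0.55, 3.091, 0.003]
force: [-8.1, -1.8, 32.2]
width: 0.006
clock: 7.0
position: [0.5616, 0.1248, 0.248]
ee_rot: [0.55, 3.093, 0.0]
force: [0.4, 0.1, 0.6]
width: 0.008
clock: 7.5
position: [0.5627, 0.125, 0.2161]
ee_rot: [0.55, 3.09, 0.004]
force: [-5.8, -1.6, 32.0]
width: 0.006
clock: 7.8
position: [0.5615, 0.1247, 0.2478]
ee_rot: [0.55, 3.093, 0.0]
force: [0.1, 0.1, -0.4]
width: 0.006
206 255,255,254 255,255,254 255,253,248 255,166,147 255, 96, 83
207 255,254,252 255,254,252 255,248,239 255,167,149 255, 98, 83
208 255,219,199 255,219,199 255,162,144 255,111, 96 255, 98, 83
209 255,239,218 255, 99, 85 255, 96, 82 255, 99, 84 255, 97, 84
210 255,255,254 255,188,162 254, 90, 78 255, 95, 82 255, 96, 84
211 255,255,255 253,230,206 249,121,107 253, 87, 77 254, 90, 78
212 255,254,251 191,175,154 186,112,101 194, 74, 68 241, 82, 73
213 188,181,159  75, 67, 64  77, 69, 66  97, 71, 67 197, 79, 72
214 101,102, 86  69, 60, 57  76, 68, 65  97, 85, 81 147, 68, 63
215  58, 82, 49  61, 58, 50  68, 79, 59 120,161,106 187,225,155
216  58,101, 51  59, 95, 51  60,104, 53 158,204,136 251,254,235
217  58,113, 52  59,115, 54  59,116, 54 173,201,137 255,255,245
218  58,113, 53  60,116, 53  60,118, 54 175,182,104 255,254,218
219  59,113, 53  59,115, 53  69,125, 57 192,186, 87 255,249,155
220  79,115, 57  74,120, 57 114,152, 70 223,215,101 255,248,148
221 194,159, 84 246,216,109 248,222,112 251,229,118 255,241,139
222 207,159, 87 250,219,114 251,220,116 239,193,103 244,208,121
223 154,120, 71 180,138, 79 190,148, 83 161,124, 73 220,182,124
224 151,117, 70 153,118, 70 155,118, 71 166,127, 75 222,185,130
225 151,118, 69 154,118, 71 155,119, 71 170,130, 76 224,190,138
```

View pics/p5.png

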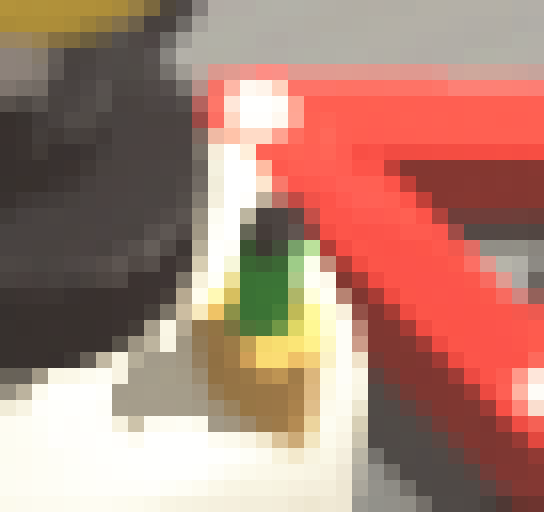

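Five strokes in: the band is solid green down to the collar (crop 264,290), about 17 mm out. One more, then look.

```bash

python3 -m creep '[[[0,0,-1.5,0,0,0,-1],[0,0,-2.5,0,0,0,-1],[0,0,-3.2,0,0,0,-1],[0,0,-3.4,0,0,0,-1],[0,0,-3.4,0,0,0,-1]]]'
python3 -m creep '[[[0,0,1.5,0,0,0,-1],[0,0,3,0,0,0,-1],[0,0,3.4,0,0,0,-1]]]'
python3 -c "
from h import *
pin('p6.png')"
```

```text
clock: 8.45
position: [0.562, 0.1248, 0.2161]
ee_rot: [0.55, 3.091, 0.003]
force: [-9.5, -2.6, 33.1]
width: 0.004
clock: 8.75
position: [0.5615, 0.1247, 0.2479]
ee_rot: [0.55, 3.093, 0.0]
force: [-0.6, 0.4, -1.3]
width: 0.002
206 255,255,254 255,255,254 255,253,248 255,166,147 255, 96, 83
207 255,254,252 255,254,252 255,248,239 255,167,149 255, 98, 83
208 255,219,199 255,218,199 255,162,143 255,111, 96 255, 98, 84
209 255,239,218 255, 99, 85 255, 97, 83 255, 99, 85 255, 96, 84
210 255,255,254 253,126,110 253, 88, 77 254, 92, 80 255, 96, 84
211 255,255,254 189,114,102 184, 73, 68 224, 80, 72 251, 87, 76
212 238,234,213  75, 67, 65  75, 68, 65 100, 70, 67 197, 77, 71
213 130,132,111  70, 61, 58  73, 65, 62  84, 66, 64 177, 71, 65
214  94,117, 81  61, 57, 50  65, 73, 55  72,113, 61 141, 86, 57
215  58,107, 53  59, 93, 50  60,101, 51 105,162, 93 185,220,153
216  58,112, 53  59,114, 53  59,115, 54 157,193,134 251,254,234
217  58,113, 53  59,115, 53  60,117, 54 173,201,138 255,255,245
218  58,112, 53  59,115, 53  59,118, 54 175,183,105 255,254,218
219  59,114, 54  59,115, 53  69,125, 57 192,186, 87 255,249,156
220  79,115, 57  74,120, 57 114,151, 70 223,216,101 255,248,148
221 195,160, 85 246,216,109 248,222,112 251,230,118 255,241,139
222 207,159, 87 250,219,114 251,220,116 240,193,102 244,207,121
223 154,120, 70 180,138, 79 190,148, 83 160,124, 73 220,183,125
224 151,118, 70 153,118, 71 155,119, 72 165,127, 74 221,185,130
225 152,118, 70 153,118, 71 155,119, 71 170,130, 76 224,190,138
```

View pics/p6.png

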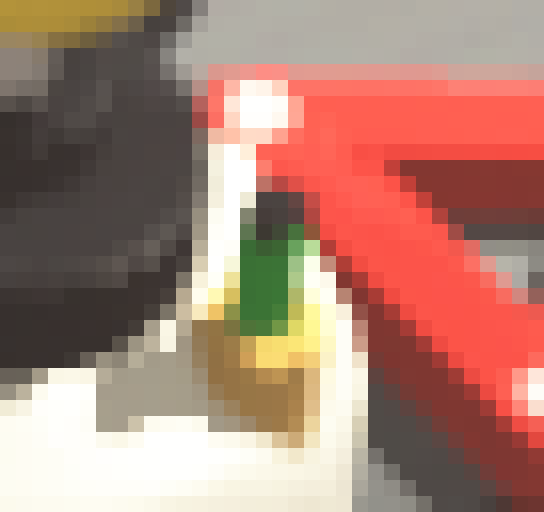

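Still green right at the collar (row 220 unchanged), so ≤20 mm. Another full stroke is safe (≤23.5 mm).

```bash

python3 -m creep '[[[0,0,-1.5,0,0,0,-1],[0,0,-2.5,0,0,0,-1],[0,0,-3.2,0,0,0,-1],[0,0,-3.4,0,0,0,-1],[0,0,-3.4,0,0,0,-1]]]'
python3 -m creep '[[[0,0,1.5,0,0,0,-1],[0,0,3,0,0,0,-1],[0,0,3.4,0,0,0,-1]]]'
python3 -c "
from h import *
pin('p7.png')"
```

```text
clock: 9.4
position: [0.5621, 0.1249, 0.2161]
ee_rot: [0.55, 3.091, 0.003]
force: [-8.2, -1.5, 32.6]
width: 0.007
clock: 9.7
position: [0.5615, 0.1247, 0.248]
ee_rot: [0.55, 3.093, 0.0]
force: [0.4, -0.6, 0.1]
width: 0.006
206 255,255,254 255,255,254 255,253,248 255,166,147 255, 96, 83
207 255,254,252 255,254,252 255,248,239 255,168,149 255, 98, 83
208 255,219,199 255,219,199 255,162,144 255,111, 96 255, 99, 83
209 255,239,218 255, 98, 84 254, 92, 79 255, 96, 82 255, 97, 84
210 255,254,248 239, 81, 73 209, 77, 70 225, 80, 72 253, 90, 81
211 249,247,231  75, 67, 65  75, 67, 66  99, 69, 66 209, 76, 70
212 189,187,160  69, 61, 58  75, 66, 64  86, 70, 66 175, 79, 73
213 126,155,111  61, 57, 50  66, 57, 53  81, 64, 58 181, 84, 71
214  94,140, 85  59, 98, 51  61,112, 54  64, 97, 52 140,108, 59
215  58,110, 53  59,118, 53  61,130, 57 104,154, 90 184,224,153
216  58,112, 53  59,115, 54  59,116, 53 156,194,133 251,254,234
217  58,113, 53  60,116, 54  59,116, 53 173,201,138 255,255,245
218  58,113, 53  59,115, 53  60,118, 54 175,182,104 255,254,218
219  64,115, 59  59,115, 54  77,126, 61 202,189, 97 255,249,155
220 117,121, 83 116,122, 86 161,149, 91 250,228,130 255,248,148
221 207,162, 99 249,216,123 251,221,123 254,237,136 255,241,138
222 207,159, 87 250,218,114 251,220,115 239,193,102 244,207,121
223 155,120, 71 179,138, 79 190,148, 83 160,124, 73 220,183,125
224 151,117, 69 153,118, 71 155,119, 71 166,127, 74 221,185,129
225 151,117, 69 153,118, 71 154,119, 71 170,131, 76 224,190,138
```

View pics/p7.png

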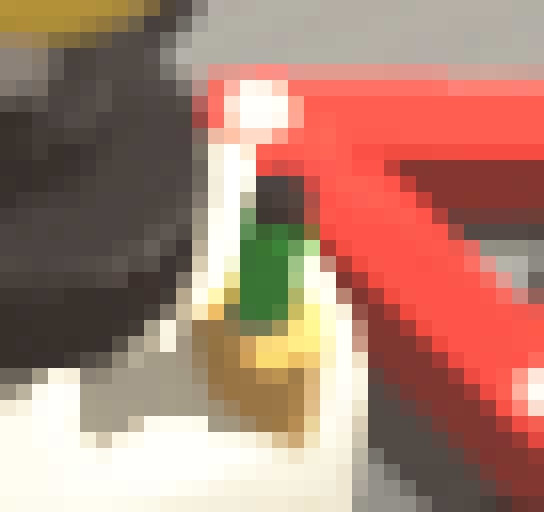

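Row 220 at the collar turned from green to greyish, which is bare steel. The tip has moved 6.5 px (≈21.6 mm), so the pin is at about 22 mm. I stop pumping and retract.

```bash

python3 -m creep '[[[0,0,3,0,0,0,-1],[0,0,7,0,0,0,-1],[0,0,10,0,0,0,-1],[-2.8,3.8,10,0,0,0,-1],[-5.6,7.6,10,0,0,0,-1]]]'
python3 -m creep '[[[-2.8,3.8,0,0,0,0,-1],[-5.6,7.6,0,0,0,0,-1],[-8.4,11.4,0,0,0,0,-1],[-11.2,15.2,0,0,0,0,-1],[-14,19,0,0,0,0,-1]]]'
python3 -m creep '[[[-2.8,3.8,0,0,0,0,-1],[-5.6,7.6,0,0,0,0,-1],[-8.4,11.4,0,0,0,0,-1],[-8.4,11.4,0,0,0,0,-1]]]'
python3 - <<'E'
from h import *
s=arm.get_image("scene")[:,:,::-1];t=arm.get_image("top")[:,:,::-1]
cv2.imwrite("pics/top9.png",t)
a=cv2.resize(s[170:270,270:370],(400,400),interpolation=cv2.INTER_CUBIC)
b=cv2.resize(t[130:260,180:310],(400,400),interpolation=cv2.INTER_CUBIC)
cv2.imwrite("pics/crop9.png",np.hstack([a,b]))
print(yellow(s[:,:,::-1].copy(),(295,175,334,215)),yellow(t[:,:,::-1].copy(),(235,170,275,210)))
t0=cv2.imread("pics/top0.png")
d=np.abs(t.astype(int)-t0).max(2)>60;print(d[150:230,300:360].sum(),d[205:260,185:300].sum(),d[120:200,185:275].sum())
E
```

```text
clock: 10.35
position: [0.5052, 0.2005, 0.3471]
ee_rot: [0.555, 3.092, -0.001]
force: [-0.1, 1.7, 0.2]
width: 0.003
clock: 10.85
position: [0.3636, 0.3917, 0.3462]
ee_rot: [-0.55, -3.092, 0.003]
force: [0.8, 0.4, -0.1]
width: 0.005
clock: 11.25
position: [0.2746, 0.5096, 0.3451]
ee_rot: [-0.533, -3.092, 0.003]
force: [1.2, 0.4, -0.1]
width: 0.005
(array([319.11525424, 193.29491525]), array([309, 185,  22,  17, 295])) (array([252.98688525, 189.90819672]), array([243, 180,  21,  21, 305]))
0 0 12
```

View pics/crop9.png

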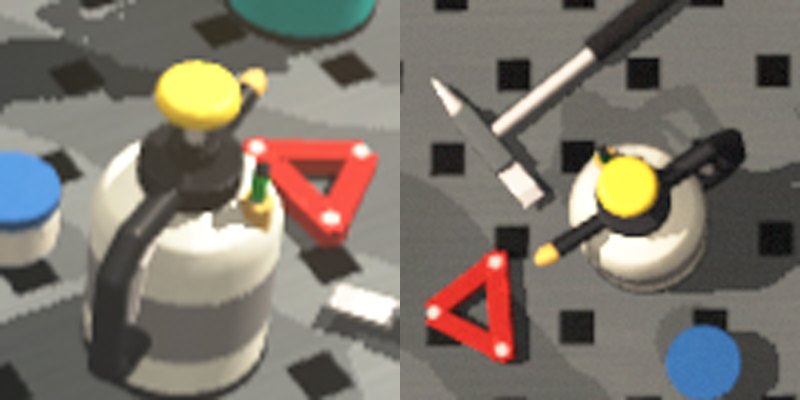

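View pics/top9.png

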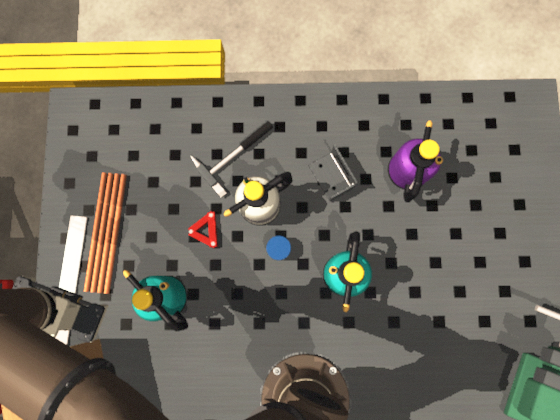

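The knob is back up at its original pixels (scene 319,193; top 253,190), the pin shows green (crop 260,188), and the neighbours are unmoved. One last unshadowed look at the pin base.

```bash
python3 -c "
from h import *
pin('p9.png',20)
print(arm.observe()['force'],arm.observe()['dq'].max())"|tail -18
```

```text
209 255,236,212 252, 88, 72 244, 83, 69 250, 86, 72 252, 87, 73
210 255,254,247 208, 78, 67 175, 75, 66 190, 76, 66 239, 83, 72
211 248,246,228  77, 71, 64  77, 71, 64  95, 73, 65 184, 78, 68
212 186,185,157  72, 65, 56  76, 70, 62  89, 75, 67 174, 84, 75
213 125,153,108  64, 61, 48  68, 61, 53  83, 68, 58 178, 87, 70
214  95,138, 83  62, 99, 50  64,111, 53  67, 98, 50 139,109, 58
215  61,110, 51  62,117, 52  63,129, 55 103,152, 89 182,221,150
216  61,112, 52  61,114, 52  62,116, 53 154,190,131 250,254,231
217  62,113, 52  62,115, 52  62,116, 53 170,198,135 254,255,243
218  61,113, 52  62,115, 52  62,117, 52 172,180,102 255,254,214
219  67,114, 57  62,115, 52  78,125, 59 198,187, 95 255,247,152
220 117,120, 81 115,122, 84 158,147, 88 249,226,127 255,247,145
221 204,161, 97 247,213,121 250,218,119 254,235,132 254,239,136
222 204,157, 85 249,215,111 250,218,113 238,190,100 242,204,118
223 153,120, 69 176,136, 77 187,146, 82 158,123, 71 218,180,122
224 149,117, 68 152,118, 70 153,119, 70 164,127, 74 219,182,127
225 150,117, 68 151,117, 69 153,119, 70 168,129, 75 221,187,135
[ 0.63564576  1.62402958 -1.42662979] 0.006843885214339379
```

View pics/p9.png

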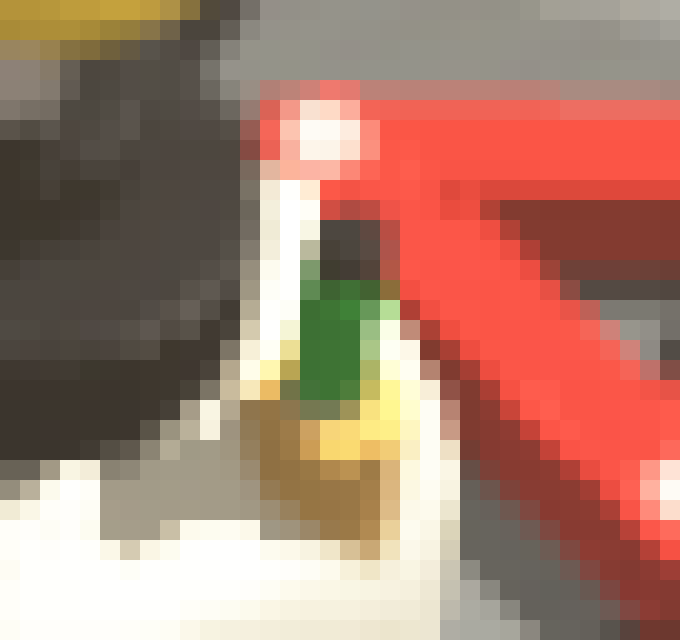

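A grey steel sliver shows between the green and the collar (crop ≈(325,410)), with no red on the pin. Handing in.

```bash
python3 -c "
from cell import arm
print(arm.sign_off(),arm.observe()['clock'])"
```

```text
the job is handed in; nothing more can be done
the job is handed in; nothing more can be done
```

I pumped the white sprayer's yellow knob with closed fingertips for seven full strokes, each down to its stop. I then moved the hand well clear and handed the job in at about 11.5 s. The sign-off reports no verdict.

- **Pin:** the last pictures show the whole green band out, with a thin sliver of bare steel above the collar and no red. The pin tip rose about 6.5 px, which I read as roughly 21.5–22.5 mm out. One pixel is about 3.3 mm at that distance, so the figure is good to about 1 mm. The steel sliver independently says it is past 20 mm.
- **Knob and sprayer:** the knob is back at its starting pixels, within 0.3 px. The sprayer shows no visible movement.
- **Bystanders:** the image comparison of the areas around them showed almost no change, only 12 pixels beside the sprayer and hammer.
- **Forces:** the fingers pressed with at most about 33 N vertically. There was an unexpected side pull of 6–10 N on each stroke even after I re-centred. It did not visibly move the sprayer.
- **First aim:** my first position over the knob was about 5–6 mm off-centre. I corrected it before touching down and again after the first stroke.

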